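Log an exposure and hold the sprung shutter half open

TASK

Log a new exposure on the blue tally counter: swing its sprung lever with the red post all the way round to its stop, then let it spring back to rest. Then slide the exposure box's spring-loaded shutter by its yellow pull to half open, its edge level with the red marks on the rails so that half of the white test bar is uncovered, never opening it much past the marks because the other half must stay masked. Finish while holding the shutter there with the gripper against its spring, and leave everything else on the bench undisturbed.

Things in the scene. Friction and masses are not known exactly. Their poses are not given: they have to be found in the camera images.
- exposure_box: Fixed grey exposure box, 80 (its x) by 180 mm (its y), case top 38 mm high, two aluminium rails along y with tops 45 mm high. Origin: centre of its underside, z up; place and heading vary. The shutter slides along its y, opening towards +y. Under it a white test bar lies fixed from y = -80 to 0 mm. Red half-open marks across the rails at y = -40 mm.
- shutter_pull (a point): Centre of the shutter's yellow pull: upright block 26 mm along the box's x, 12 mm along its y, 46 to 80 mm above the bench (this point 63 mm), on the middle of the dark steel shutter plate (80 mm long, top 41.5 mm above the bench). In the box's frame x = 0, y = -40 mm when shut, y = 0 when half open. Axes as the box's.
- shutter (a joint): Travel of the shutter in m: 0 shut, 0.040 half open (its -y edge level with the red marks), 0.080 fully open. A spring closes it with 2.8 N at 0, 6.0 N at half and 9.2 N fully open; let go, it shuts.
- counter: Tally counter, a fixed blue case 80 by 80 mm, top 41 mm high, four white drums in a black window in its front (-x) face, a small steel knob on its +y side. Origin: below the lever's pivot at bench level, 6 mm in front of the case's centre; x points to its back, y to its left, z up; place and heading vary.
- lever_pivot (a point): Point on the lever's vertical axis, 67.5 mm above the bench (the level of point lever_post); x, y as the counter's origin, axes as the counter's.
- lever_post (a point): Point on the axis of the round red post at the lever's end, 60 mm from the pivot, 67.5 mm above the bench. Post 12 mm in diameter, its top 83.5 mm above the bench; the flat steel arm below it (12 mm wide) has its top at 49.5 mm, the hub on the pivot (26 mm wide) at 52.5 mm. The point's -x axis points from pivot to post.
- lever (a joint): Angle of the lever in rad: 0 at rest, 1.1 at its stop, growing counter-clockwise seen from above. At rest it points from the pivot to the counter's front (-x), turned 0.55 rad towards its left (+y); at its stop 0.55 rad towards its right (-y). A spring returns it: about 0.8 N at the post at rest, 3 N at the stop.
- log_book: Dark blue hard-cover book, 206 x 154 x 17 mm, lying at the left; origin at the centre of its underside. Bystander.
- red_pen: Red pen, 138 x 11 x 12 mm, lying on the book; origin at the centre of its underside. Bystander.
- stopwatch: Black stopwatch, 70 x 58 x 18 mm, at the left; origin at the centre of its underside. Bystander.
- beaker: Clear plastic beaker with a handle, 80 x 103 x 100 mm, between the two machines at the back; origin at the centre of its underside. Bystander.
- tape_roll: Roll of masking tape lying flat, 82 mm across, 24 mm high, at the right; origin at the centre of its underside. Bystander.
- yellow_jar: Sample jar with a yellow cap, 54 mm across, 75 mm high, at the right; origin at the centre of its underside. Bystander.
- blue_jar: Sample jar with a blue cap, 68 mm across, 100 mm high, at the back right; origin at the centre of its underside. Bystander.

How it is judged:
By the outcome, as a careful person would: the job done as asked, in the order asked, and still so for the second after the job is handed in, while the arm keeps its last pose, push and grip.
It also fails if it takes over 53 s, if anything falls off the work surface, if the arm or the gripper's body presses on something with over 40 N, if the wrist force passes 120 N, or if a joint passes its speed limit or range.

ROBOT

A 7-joint arm with a two-finger parallel gripper is mounted at the origin on a cart in front of the work surface, level with it; the furniture and walls round the work are solid. World frame = base frame: x ahead of the robot, y to its left, z up, the work surface at z = 0. Lengths are in m, angles in rad, forces in N, time in s.
With the tool pointing down it reaches from about 0.35 to 0.9 m from the base axis. Payload 19.9 kg.
Tool frame: the origin (TCP) lies at the very end of the fingers, on their centre line; the grasp point (between the pads) lies 19 mm behind it (arm.grasp_offset is the distance from the TCP to the grasp point, in m); z points along the fingers, y is the line along which they close (so a half turn about z gives the same grasp; the last joint's range is limited). The gripper opens to 94 mm and grips with 3 to 60 N. Pads are 16 mm wide; open, the fingers measure 119 mm over their backs; the gripper's body (75 mm by 177 mm) begins 78 mm behind the grasp point.
Start: joints at [1.272, 0.417, -0.01, 1.614, 0.005, 1.111, -0.053], TCP at [0.159, -0.604, 0.205] pointing down, gripper open.
Joint ranges: [-2.81, 2.81], [-0.39, 2.02], [-1.27, 1.25], [0.06, 2.57], [-1.19, 4.33], [0.19, 2], [-2.82, 2.82]. Speed limits (rad/s): [1.89, 1.89, 2.39, 2.39, 3.01, 3.01, 3.01].

INTERFACE

Orientations are given as a 3x3 rotation matrix whose columns are the frame's x, y, z axes.
In Python, from station import arm, cams gives the robot as it stands.
- The arm moves only by the shell command python3 -m crank 'ROWS' [FORCE]. ROWS is JSON, a list that holds one entry, the list of rows, each a list of 7 numbers: the turn, a rotation vector about the world's x, y, z in rad, then the shift along the world's x, y, z in m, then the gripper's target within -1 to 1 (fully open at 1, half-way at 0, shut at -1). A call has 1 to 20 rows; each row is the pose to reach, as a shift and turn from the pose commanded when the call began; what a row does not reach only later rows make up. A row lasts 1/12 s, in which the tool goes at most 41.7 mm and 7.16 degrees, less where a joint would pass 70% of its speed; a pose out of reach is approached as far as the arm can. A call with a gripper value outside its range is refused whole. The fingers move at their own pace and stop on an object; FORCE is the grip in N (left out, the last holds). Time passes only in rows, so rows that repeat a pose let the fingers close. It gives the time, the measured TCP pose, the force, the opening and the grip force at its end, in the units of the state.
- arm.get_obs(): the state, without advancing time (a new reading comes with each control period).
- cams.capture(name): name is "side" or "top" or "wrist"; returns the picture (384x512x3 uint8, red, green, blue); there is no depth.
- cams.camera_params(name): a dict with "fx", "fy", "cx", "cy" (pixels), "extrinsics" (4x4, takes a point from camera to world coordinates). Camera axes: x right, y down, z forward; pixel columns grow to the right and rows downward; lengths in m; the calibration is good to about 2 mm. The wrist camera is an equidistant fisheye: a pixel r from the principal point sees the ray r / f radians off the axis. A picture is of the moment at which its call begins: read the wrist's pose just before it. camera_params takes no time and is no camera call; for the wrist camera it gives the pose at the moment of the call.
- arm.job_done(): hands the job in; it is judged then, once.
Trained networks look in the newest picture that a camera, given by its name, has taken for a name from the list of things; names that differ only in an ending like _2 or _b are one class to them, and where a whole thing is asked for, a point or a joint stands for the part that bears it (a point fixed in the world has none). Each returns a list of dicts, best first, with "score" (0 to 1); they miss things now and then, are a little off and sometimes report something else, mostly with a low value. They report only what shows in the picture. A call takes as long as a camera call.
- cams.search_frame(camera, label): "box" ([left, top, width, height] in pixels, round what is visible of it).
- cams.landmark_of(camera, label): "position" ([row, column] in pixels: a listed point, or the origin of a listed thing).
The state is a dict: "clock": time; "joint_pos": joint angles; "qd": joint speeds; "tau": joint torques, N m; "eef_pos": TCP position; "ee_rot": TCP orientation; "force": force on the tool from outside, world axes, zero at the start; "ft_torque": the same for the moment, N m; "width": opening from 0.0 (shut) to 1.0 (fully open); "finger_force": force on a finger pad.
Only numpy, scipy, OpenCV 4.12 (cv2) and the standard library are available. Lean on these libraries where they do the work, as an engineer would, in place of code of your own. Each camera call takes 0.05 s, during which the arm holds its last target. There are 200 camera calls.

## Working session

There is one attempt and no reset: what is moved stays moved. The work goes in short steps, Python scripts to look and compute and a shell command to move; the robot and the scene stay as the last step left them, time stands still between calls to the robot, and variables do not carry over. Pictures are saved under pics/ and viewed, at most 10 in all, crops included, and the job is handed in when it is done.

```bash
mkdir -p pics
cat > h.py <<'E'
import numpy as np, cv2
from station import arm, cams
def ray(c,rc):
    p=cams.camera_params(c); E=np.array(p["extrinsics"])
    x=(rc[1]-p["cx"])/p["fx"]; y=(rc[0]-p["cy"])/p["fy"]
    if c=="wrist":
        r=np.hypot(x,y); s=np.sin(r)/r if r>1e-9 else 1; d=np.array([x*s,y*s,np.cos(r)])
    else: d=np.array([x,y,1.])
    return E[:3,3],E[:3,:3]@d
def atz(c,rc,z):
    o,d=ray(c,rc); return o+d*(z-o[2])/d[2]
Z={"exposure_box":0,"shutter_pull":.063,"counter":0,"lever_pivot":.0675,"lever_post":.0675,"beaker":0,"tape_roll":0,"yellow_jar":0,"blue_jar":0,"stopwatch":0}
def look(cs,labels,name):
    ims=[]
    for c in cs:
        im=cams.capture(c); cv2.imwrite(f"pics/{name}_{c}.png",im[...,::-1])
        for l in labels:
            r=cams.landmark_of(c,l)
            if r: print(c,l,round(r[0]["score"],2),np.round(r[0]["position"],1),np.round(atz(c,r[0]["position"],Z[l]),4))
            else: print(c,l,None)
E
python3 - <<'E'
from h import *
look(["top","side"],list(Z),"a")
o=arm.get_obs(); print(o["clock"],o["eef_pos"],o["ee_rot"],o["width"])
a=cv2.imread("pics/a_top.png");b=cv2.imread("pics/a_side.png")
cv2.imwrite("pics/a.png",cv2.resize(np.vstack([a,b]),None,fx=.78,fy=.78))
E
```

```text
top exposure_box 0.75 [212.6 233.5] [0.4976 0.1471 0.    ]
top shutter_pull 0.8 [214.7 242.8] [0.4898 0.1087 0.063 ]
top counter 0.88 [216.6 325.7] [ 0.4905 -0.2216  0.    ]
top lever_pivot 0.58 [221.9 328.9] [ 0.4703 -0.2202  0.0675]
top lever_post 0.56 [235.2 322. ] [ 0.4192 -0.1945  0.0675]
top beaker 0.63 [162.8 213.2] [0.6954 0.2339 0.    ]
top tape_roll 0.69 [230.7 377.6] [ 0.4393 -0.43    0.    ]
top yellow_jar 0.69 [193.9 373.7] [ 0.5861 -0.4136  0.    ]
top blue_jar 0.75 [163.9 364.4] [ 0.7065 -0.3753  0.    ]
top stopwatch 0.48 [217.3 165.6] [0.4724 0.4164 0.    ]
side exposure_box 0.7 [223.3 263.1] [0.4994 0.1297 0.    ]
side shutter_pull 0.52 [207.5 266.2] [0.4981 0.1065 0.063 ]
side counter 0.75 [178.2 297.3] [ 0.5034 -0.2382  0.    ]
side lever_pivot 0.78 [168.3 303.6] [ 0.4729 -0.2267  0.0675]
side lever_post 0.45 [224.4 261.9] [0.4645 0.2155 0.0675]
side beaker None
side tape_roll 0.46 [157.7 322.8] [ 0.4625 -0.4647  0.    ]
side yellow_jar 0.64 [153.1 297.8] [ 0.5877 -0.4512  0.    ]
side blue_jar 0.64 [156.6 270.3] [ 0.6943 -0.3587  0.    ]
side stopwatch 0.53 [271.7 239.4] [0.4555 0.4134 0.    ]
1.1 [ 0.15874322 -0.60448504  0.20542908] [[ 9.67188170e-01  2.54061093e-01 -7.54648330e-05]
 [ 2.54061097e-01 -9.67188170e-01  4.59459858e-05]
 [-6.13156063e-05 -6.36110922e-05 -9.99999996e-01]] 1.0009091059271258
```

View pics/a.png

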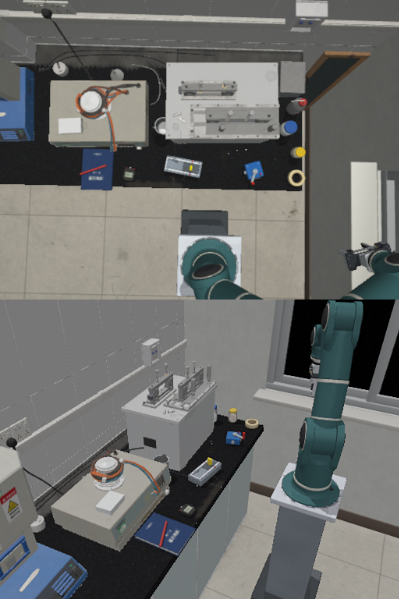

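The top view shows the box left of centre with its pull towards −y, and the counter right of centre; both are close to square with the world. I'll move above the counter and look from close by.

```bash
python3 -m crank '[[[0,0,-0.05,0.03,0.03,0.045,1],[0,0,-0.1,0.05,0.06,0.045,1],[0,0,-0.15,0.07,0.1,0.045,1],[0,0,-0.2,0.1,0.135,0.045,0],[0,0,-0.25,0.12,0.17,0.045,0],[0,0,-0.25,0.14,0.205,0.045,0],[0,0,-0.25,0.16,0.24,0.045,0],[0,0,-0.25,0.18,0.275,0.045,0],[0,0,-0.25,0.2,0.31,0.045,0],[0,0,-0.25,0.22,0.345,0.045,0],[0,0,-0.25,0.24,0.375,0.045,0],[0,0,-0.25,0.24,0.375,0.045,0],[0,0,-0.25,0.24,0.375,0.045,0],[0,0,-0.25,0.24,0.375,0.045,0]]]'
python3 - <<'E'
from h import *
look(["wrist"],["counter","lever_pivot","lever_post"],"b")
look(["top"],["counter","lever_pivot","lever_post"],"b")
o=arm.get_obs(); print(o["clock"],o["eef_pos"],o["ee_rot"],o["width"])
print(np.array(cams.camera_params("wrist")["extrinsics"]).round(3))
E
```

```text
clock: 2.27
eef_pos: [0.3986, -0.2298, 0.2505]
ee_rot: [[1.0, 0.007, 0.0], [0.007, -1.0, -0.0], [0.0, 0.0, -1.0]]
force: [-0.8, -0.5, 0.3]
width: 0.498
finger_force: 0.0
wrist counter 0.7 [113.5 244. ] [ 0.4758 -0.2137  0.    ]
wrist lever_pivot 0.73 [113.  243.1] [ 0.4759 -0.2154  0.0675]
wrist lever_post 0.96 [156.4 232.6] [ 0.4227 -0.2023  0.0675]
top counter 0.87 [217.4 325.1] [ 0.4872 -0.2192  0.    ]
top lever_pivot 0.74 [221.7 327.9] [ 0.4709 -0.2164  0.0675]
top lever_post 0.54 [233.4 318.4] [ 0.4257 -0.1807  0.0675]
2.6667 [ 0.39853289 -0.22988915  0.25041543] [[ 9.99982277e-01  5.95340471e-03 -4.70845362e-05]
 [ 5.95341019e-03 -9.99982271e-01  1.17070537e-04]
 [-4.63867331e-05 -1.17348775e-04 -9.99999992e-01]] 0.5000143997140919
[[ 0.006 -0.967 -0.255  0.472]
 [-1.    -0.006 -0.001 -0.23 ]
 [-0.001  0.255 -0.967  0.43 ]
 [ 0.     0.     0.     1.   ]]
```

View pics/b_wrist.png

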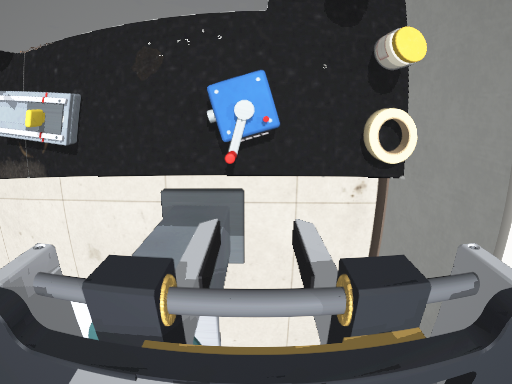

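Wrist view: hub at about (110,244), red post at (158,230), and the case's front edge tilts so the counter yaw is about +17°. That agrees with the pivot-to-post line. Next I'll go above the post with the tool yawed to match.

```bash
python3 -m crank '[[[0,0,0.1,0.01,0.01,-0.04,0],[0,0,0.2,0.022,0.028,-0.08,0],[0,0,0.3,0.022,0.028,-0.12,0],[0,0,0.3,0.022,0.028,-0.135,0],[0,0,0.3,0.022,0.028,-0.135,0],[0,0,0.3,0.022,0.028,-0.135,0]]]'
python3 - <<'E'
from h import *
look(["wrist"],["counter","lever_pivot","lever_post"],"c")
o=arm.get_obs(); print(o["clock"],o["eef_pos"],o["ee_rot"],o["force"])
E
```

```text
clock: 3.17
eef_pos: [0.4206, -0.2015, 0.1155]
ee_rot: [[0.954, 0.301, -0.001], [0.301, -0.954, 0.001], [-0.001, -0.001, -1.0]]
force: [-0.4, 1.1, 1.0]
width: 0.501
finger_force: 0.0
wrist counter 0.6 [135.8 288.2] [ 0.4834 -0.2172  0.    ]
wrist lever_pivot 0.59 [145.6 295.2] [ 0.4799 -0.2166  0.0675]
wrist lever_post 0.86 [205.4 256.6] [ 0.4248 -0.2026  0.0675]
3.3667 [ 0.42154026 -0.20213674  0.11702191] [[ 0.95359548  0.30108251  0.0022308 ]
 [ 0.30108585 -0.95359608 -0.00134876]
 [ 0.00172119  0.00195783 -0.9999966 ]] [-0.62475066  0.15931732  0.48129261]
```

View pics/c_wrist.png

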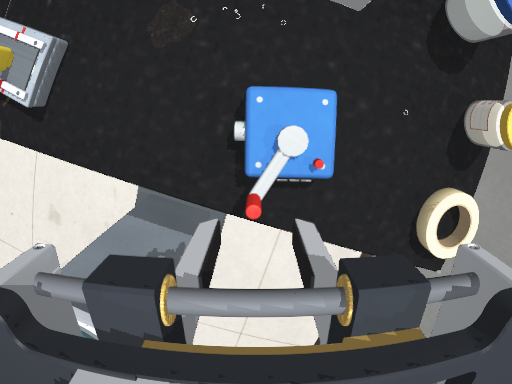

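Seen from above, the post at (210,254) sits between the fingers and the case is square with the tool, so yaw ≈ 17.4°. Pivot is about (0.4815,-0.217). I'll descend and grip the post.

```bash
python3 -m crank '[[[0,0,0,0.003,0,-0.03,0],[0,0,0,0.003,0,-0.058,0],[0,0,0,0.003,0,-0.058,0],[0,0,0,0.003,0,-0.058,-1],[0,0,0,0.003,0,-0.058,-1],[0,0,0,0.003,0,-0.058,-1],[0,0,0,0.003,0,-0.058,-1],[0,0,0,0.003,0,-0.058,-1],[0,0,0,0.003,0,-0.058,-1]]]' 15
python3 - <<'E'
import numpy as np
p=np.array([.4815,-.217])
q=lambda a:p+.06*np.array([np.cos(a),np.sin(a)])
for l in np.arange(0,1.21,.1): print(round(l,1),(q(np.pi-.55+.304+l)-q(np.pi-.55+.304)).round(4))
E
```

```text
clock: 4.12
eef_pos: [0.4237, -0.2015, 0.0579]
ee_rot: [[0.953, 0.302, 0.0], [0.302, -0.953, -0.0], [-0.0, 0.0, -1.0]]
force: [0.1, 0.4, 2.3]
width: 0.119
finger_force: 15.0
0.0 [0. 0.]
0.1 [-0.0012 -0.0059]
0.2 [-0.0017 -0.0119]
0.3 [-0.0017 -0.0179]
0.4 [-0.0011 -0.0238]
0.5 [ 0.0001 -0.0297]
0.6 [ 0.0019 -0.0354]
0.7 [ 0.0043 -0.0409]
0.8 [ 0.0072 -0.0462]
0.9 [ 0.0106 -0.0511]
1.0 [ 0.0145 -0.0557]
1.1 [ 0.0188 -0.0598]
1.2 [ 0.0235 -0.0636]
```

```bash
python3 -m crank '[[[0,0,0,-0.001,-0.006,0,-1],[0,0,0,-0.002,-0.012,0,-1],[0,0,0,-0.002,-0.018,0,-1],[0,0,0,-0.001,-0.024,0,-1],[0,0,0,0,-0.03,0,-1],[0,0,0,0.002,-0.035,0,-1],[0,0,0,0.004,-0.041,0,-1],[0,0,0,0.007,-0.046,0,-1],[0,0,0,0.011,-0.051,0,-1],[0,0,0,0.0145,-0.056,0,-1],[0,0,0,0.0145,-0.056,0,-1],[0,0,0,0.0145,-0.056,0,-1]]]'
```

```text
clock: 5.12
eef_pos: [0.4384, -0.2576, 0.0575]
ee_rot: [[0.953, 0.302, 0.0], [0.302, -0.953, 0.0], [0.0, -0.0, -1.0]]
force: [-2.0, 1.9, 5.9]
width: 0.117
finger_force: 15.0
```

```bash
python3 -m crank '[[[0,0,0,0.002,-0.002,0,-1],[0,0,0,0.0045,-0.004,0,-1],[0,0,0,0.0065,-0.006,0,-1],[0,0,0,0.008,-0.0075,0,-1],[0,0,0,0.008,-0.0075,0,-1],[0,0,0,0.008,-0.0075,0,-1],[0,0,0,0.008,-0.0075,0,-1]]]'
python3 - <<'E'
from h import *
look(["wrist"],["lever_pivot","lever_post"],"d")
E
```

```text
clock: 5.7
eef_pos: [0.4431, -0.2609, 0.0563]
ee_rot: [[0.953, 0.304, -0.007], [0.304, -0.953, 0.006], [-0.005, -0.008, -1.0]]
force: [-18.4, 25.1, 16.2]
width: 0.141
finger_force: 15.0
wrist lever_pivot 0.57 [159.5 201.5] [ 0.4808 -0.2169  0.0675]
wrist lever_post 0.66 [239.  256.8] [ 0.4436 -0.2623  0.0675]
```

View pics/d_wrist.png

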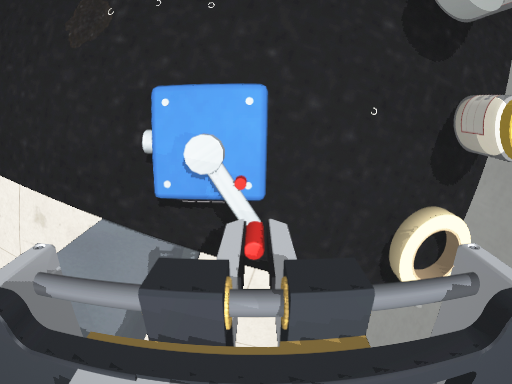

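The arm is against the red stop peg at (240,184), with about 30 N at the wrist, so the full stroke is done. I'll guide it back, release just short of rest and lift.

```bash
python3 -m crank '[[[0,0,0,-0.008,0.0075,0,-1],[0,0,0,-0.012,0.0125,0,-1],[0,0,0,-0.0155,0.0175,0,-1],[0,0,0,-0.0205,0.0285,0,-1],[0,0,0,-0.0235,0.0395,0,-1],[0,0,0,-0.0245,0.0515,0,-1],[0,0,0,-0.0235,0.0575,0,-1],[0,0,0,-0.0225,0.0625,0,-1],[0,0,0,-0.0225,0.0625,0,-1],[0,0,0,-0.0225,0.0625,0,0],[0,0,0,-0.0225,0.0625,0,0],[0,0,0,-0.0225,0.0625,0,0],[0,0,0,-0.0225,0.0625,0,0],[0,0,0,-0.0225,0.0625,0.04,0],[0,0,0,-0.0225,0.0625,0.08,0],[0,0,0,-0.0225,0.0625,0.11,0],[0,0,0,-0.0225,0.0625,0.11,0],[0,0,0,-0.0225,0.0625,0.11,0]]]'
python3 - <<'E'
from h import *
look(["wrist"],["lever_pivot","lever_post","exposure_box","shutter_pull"],"e")
o=arm.get_obs(); print(o["clock"],o["eef_pos"])
E
```

```text
clock: 7.35
eef_pos: [0.4247, -0.203, 0.1691]
ee_rot: [[0.953, 0.302, 0.003], [0.302, -0.953, -0.002], [0.002, 0.003, -1.0]]
force: [1.1, 0.0, -0.3]
width: 0.498
finger_force: 0.0
wrist lever_pivot 0.6 [143.5 285.3] [ 0.4779 -0.2149  0.0675]
wrist lever_post 0.63 [193.2 248.9] [ 0.4212 -0.1965  0.0675]
wrist exposure_box 0.68 [62.8 36.2] [0.4933 0.1438 0.    ]
wrist shutter_pull 0.87 [63.8 23. ] [0.4897 0.1078 0.063 ]
7.6 [ 0.4232919  -0.2022406   0.16644544]
```

View pics/e_wrist.png

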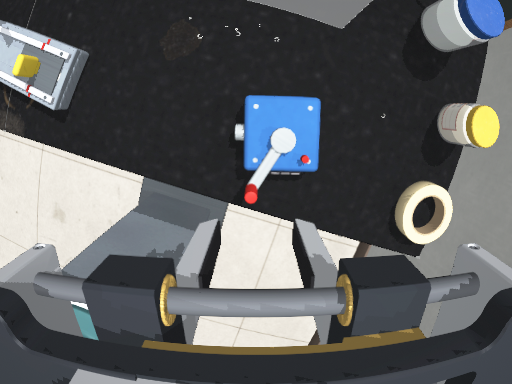

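Lever is back at rest, with the post at (194,250) as before. Now on to the exposure box.

```bash
python3 -m crank '[[[0,0,-0.1,0.01,0.04,0.01,0],[0,0,-0.2,0.02,0.08,0.01,0],[0,0,-0.3,0.03,0.12,0.01,0],[0,0,-0.42,0.04,0.16,0.01,0],[0,0,-0.42,0.05,0.2,0.01,0],[0,0,-0.42,0.06,0.24,0.01,0],[0,0,-0.42,0.065,0.28,0,0],[0,0,-0.42,0.067,0.313,-0.02,0],[0,0,-0.42,0.067,0.313,-0.03,0],[0,0,-0.42,0.067,0.313,-0.03,0],[0,0,-0.42,0.067,0.313,-0.03,0]]]'
python3 - <<'E'
from h import *
look(["wrist"],["exposure_box","shutter_pull"],"f")
o=arm.get_obs(); print(o["clock"],o["eef_pos"],o["ee_rot"])
E
```

```text
clock: 8.52
eef_pos: [0.4899, 0.1109, 0.1362]
ee_rot: [[0.994, -0.111, -0.003], [-0.111, -0.994, 0.0], [-0.003, 0.0, -1.0]]
force: [-0.3, -0.3, -0.4]
width: 0.497
finger_force: 0.0
wrist exposure_box 0.97 [180.4 224.4] [0.4992 0.1426 0.    ]
wrist shutter_pull 0.85 [198.1 264. ] [0.4924 0.1012 0.063 ]
8.6667 [0.4910609  0.10930149 0.13782271] [[ 9.93400174e-01 -1.14699410e-01  3.73181247e-04]
 [-1.14699333e-01 -9.93400228e-01 -2.22188682e-04]
 [ 3.96203246e-04  1.77918635e-04 -9.99999906e-01]]
```

View pics/f_wrist.png

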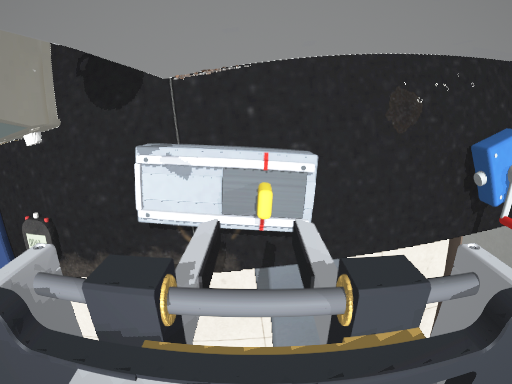

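Pull at about (200,265), between the fingers. Red marks are at (162,266) and (226,262), and the rail screws at (160,145), (168,304), (215,147), (223,305). I'll compute the yaw from these.

Run:
```python
from h import *
im=cv2.imread("pics/f_wrist.png"); 
P={k:atz("wrist",v,.045)[:2] for k,v in dict(a=(160,145),b=(168,304),c=(215,147),d=(223,305),m1=(162,266),m2=(226,262)).items()}
for k,v in P.items(): print(k,v.round(4))
for s,t in ("ba","dc"):
    v=P[t]-P[s]; print("yaw from y",np.arctan2(-v[0],v[1]).round(3),np.linalg.norm(v).round(4))
v=P["m1"]-P["m2"]; print("yaw x",np.arctan2(v[1],v[0]).round(3),np.linalg.norm(v).round(4),(P["m1"]+P["m2"])/2)
print("centre",sum(P[k] for k in "abcd")/4)
# pull top centroid
h=cv2.cvtColor(im,cv2.COLOR_BGR2HSV); m=cv2.inRange(h,(22,150,120),(35,255,255)); m[:150]=0;m[250:]=0;m[:,:230]=0;m[:,300:]=0
y,x=np.nonzero(m); print(x.min(),x.max(),y.min(),y.max(),x.mean(),y.mean(),atz("wrist",(y.mean(),x.mean()),.065))
```

```text
a [0.5382 0.2112]
b [0.512  0.0609]
c [0.4828 0.2208]
d [0.4572 0.0639]
m1 [0.5215 0.0957]
m2 [0.4592 0.1063]
yaw from y -0.173 0.1526
yaw from y -0.162 0.159
yaw x -0.168 0.0632 [0.49036188 0.10100891]
centre [0.49756557 0.13919523]
257 271 183 218 263.171875 196.21354166666666 [0.49472046 0.10175771 0.065     ]
```

```bash
python3 -m crank '[[[0,0,-0.053,0.001,-0.01,0,0],[0,0,-0.053,0.001,-0.01,0,0],[0,0,-0.053,0.001,-0.01,-0.03,0],[0,0,-0.053,0.001,-0.01,-0.06,0],[0,0,-0.053,0.001,-0.01,-0.085,0],[0,0,-0.053,0.001,-0.01,-0.085,0],[0,0,-0.053,0.001,-0.01,-0.085,-1],[0,0,-0.053,0.001,-0.01,-0.085,-1],[0,0,-0.053,0.001,-0.01,-0.085,-1],[0,0,-0.053,0.001,-0.01,-0.085,-1],[0,0,-0.053,0.001,-0.01,-0.085,-1],[0,0,-0.053,0.001,-0.01,-0.085,-1]]]' 30
```

```text
clock: 9.67
eef_pos: [0.4929, 0.1032, 0.0535]
ee_rot: [[0.986, -0.164, 0.003], [-0.164, -0.986, 0.004], [0.003, -0.004, -1.0]]
force: [3.8, 9.1, -4.4]
width: 0.124
finger_force: 30.0
```

```bash
python3 -m crank '[[[0,0,0,0.001,0.005,0,-1],[0,0,0,0.002,0.01,0,-1],[0,0,0,0.003,0.016,0,-1],[0,0,0,0.004,0.022,0,-1],[0,0,0,0.005,0.028,0,-1],[0,0,0,0.006,0.034,0,-1],[0,0,0,0.006,0.034,0,-1],[0,0,0,0.006,0.034,0,-1],[0,0,0,0.006,0.034,0,-1]]]'
python3 - <<'E'
from h import *
look(["wrist"],["shutter_pull"],"g")
im=cv2.imread("pics/g_wrist.png")[130:290,110:380]; cv2.imwrite("pics/g.png",cv2.resize(im,None,fx=2.9,fy=2.9,interpolation=cv2.INTER_CUBIC))
o=arm.get_obs(); print(o["clock"],o["eef_pos"],o["force"],o["width"])
E
```

```text
clock: 10.42
eef_pos: [0.4982, 0.1341, 0.0534]
ee_rot: [[0.986, -0.166, 0.001], [-0.166, -0.986, -0.001], [0.001, 0.001, -1.0]]
force: [-3.5, -4.3, 13.0]
width: 0.127
finger_force: 30.0
wrist shutter_pull 0.8 [240.5 255.5] [0.4968 0.1338 0.063 ]
10.5167 [0.4981504  0.13403428 0.05344026] [-3.08736867 -4.49616019 13.28418034] 0.12498004305427216
```

View pics/g.png

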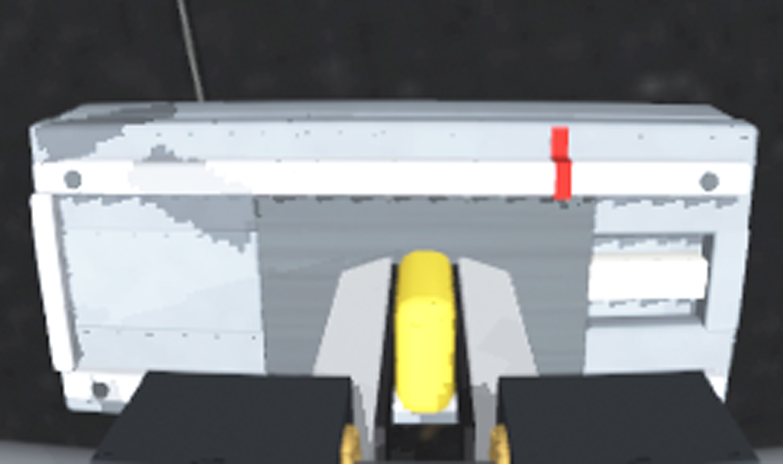

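Shutter's −y edge is at crop column 594 near the far rail and the mark at 563, so it still has to travel. I'll measure how far.

```bash
cat > e.py <<'E'
from h import *
u=np.array([.166,.986]); f=lambda c,r,z:atz("wrist",(130+r/2.9,110+c/2.9),z)[:2]@u
E
python3 - <<'E'
from e import *
m=f(563,192,.045); e1=f(595,205,.0415); e2=f(586,365,.0415); far=f(257,205,.0415)
print("to go",m-e1,m-e2,"plate length",far-e1)
E
```

```text
to go 0.008371214055123005 0.008846911153470527 plate length 0.07911049345060445
```

Image and kinematics agree: about 8.6 mm to go.

```bash
python3 -m crank '[[[0,0,0,0.0005,0.003,0.001,-1],[0,0,0,0.001,0.006,0.001,-1],[0,0,0,0.0015,0.0087,0.001,-1],[0,0,0,0.0015,0.0087,0.001,-1],[0,0,0,0.0015,0.0087,0.001,-1],[0,0,0,0.0015,0.0087,0.001,-1],[0,0,0,0.0015,0.0087,0.001,-1],[0,0,0,0.0015,0.0087,0.001,-1]]]'
python3 - <<'E'
from h import *
look(["wrist"],["shutter_pull","exposure_box","lever_post"],"k")
im=cv2.imread("pics/k_wrist.png")[130:290,110:380]; cv2.imwrite("pics/k.png",cv2.resize(im,None,fx=2.9,fy=2.9,interpolation=cv2.INTER_CUBIC))
o=arm.get_obs(); print(o["clock"],o["eef_pos"],o["force"],o["width"],(o["eef_pos"][:2]-np.array([.4929,.1032]))@[.166,.986])
E
```

```text
clock: 11.18
eef_pos: [0.4994, 0.1419, 0.0536]
ee_rot: [[0.986, -0.166, 0.0], [-0.166, -0.986, -0.001], [0.0, 0.001, -1.0]]
force: [2.0, -5.6, -5.2]
width: 0.127
finger_force: 30.0
wrist shutter_pull 0.88 [244.  253.5] [0.4958 0.1433 0.063 ]
wrist exposure_box 0.95 [211.7 256.3] [0.4959 0.1414 0.    ]
wrist lever_post None
11.3833 [0.49941654 0.14189006 0.05354362] [ 3.30293965 -5.89268956 -4.45514375] 0.11984421011413428 0.03923014429808748
```

View pics/k.png

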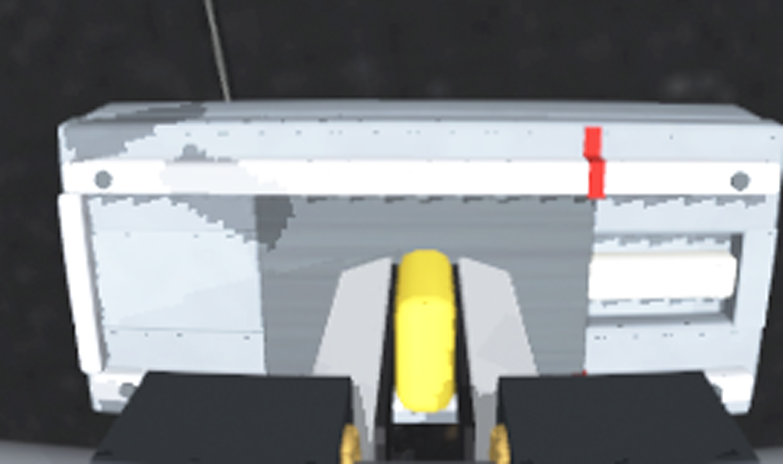

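Edge (column 594) is almost level with the mark (596), about 0.7 mm short. One small nudge, then check and hand in if good.

```bash
python3 -m crank '[[[0,0,0,0.0001,0.0007,0,-1],[0,0,0,0.0001,0.0007,0,-1],[0,0,0,0.0001,0.0007,0,-1],[0,0,0,0.0001,0.0007,0,-1],[0,0,0,0.0001,0.0007,0,-1],[0,0,0,0.0001,0.0007,0,-1]]]'
python3 - <<'E'
from h import *
o=arm.get_obs(); t=(o["eef_pos"][:2]-np.array([.4929,.1032]))@[.166,.986]
look(["top"],["lever_post","lever_pivot"],"z")
print(o["clock"],o["force"],t)
if .039<t<.041: print(arm.job_done())
E
```

```text
clock: 11.88
eef_pos: [0.4995, 0.1426, 0.0536]
ee_rot: [[0.986, -0.166, 0.0], [-0.166, -0.986, -0.001], [0.0, 0.001, -1.0]]
force: [2.6, -6.2, -5.3]
width: 0.124
finger_force: 30.0
top lever_post 0.4 [236.3 319.9] [ 0.4148 -0.1866  0.0675]
top lever_pivot 0.86 [220.8 328. ] [ 0.4744 -0.2167  0.0675]
11.8833 [ 2.64245003 -6.1545932  -5.29543016] 0.039966284125575055
the job is handed in; nothing more can be done
None
```

I swung the counter's lever to its stop and let it return to rest; the gripper now holds the shutter half open at the red marks (measured travel 40.0 mm), nothing else was touched, and the job was handed in at 11.9 s.

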